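# Lay out the sensor calibration bench

### The arm

A 6-joint arm with a two-finger parallel gripper is mounted at the origin on the work surface. World frame = base frame: x ahead of the robot, y to its left, z up, the work surface at z = 0. Lengths are in m, angles in rad, forces in N, time in s.
With the tool pointing down it reaches from about 0.35 to 0.85 m from the base axis. Payload 8.1 kg.
Tool frame: the origin (TCP) lies at the very end of the fingers, on their centre line; the grasp point (between the pads) lies 19 mm behind it; z points along the fingers, y is the line along which they close (so a half turn about z gives the same grasp; the last joint's range is limited). The gripper opens to 85 mm and grips with 20 to 120 N. Pads are 22 mm wide; open, the fingers measure 114 mm over their backs; the gripper's body (76 mm by 85 mm) begins 54 mm behind the grasp point. The pads swing forward as they close: fully open they stand 13 mm farther back than shut.
Start: joints at [-1.409, 0.13, 1.488, -0, 1.523, -0.085], TCP at [0.147, -0.582, 0.231] pointing down, gripper open.
Joint ranges: [-2.96, 2.96], [-0.89, 2.26], [0.02, 2.5], [-1.34, 4.48], [0, 2.73], [-2.66, 2.66]. Speed limits (rad/s): [2.39, 2.39, 2.79, 3.14, 3.14, 3.14].

### API

Orientations are given as [roll, pitch, yaw] about the fixed x, y, z axes, in that order (R = Rz(yaw) Ry(pitch) Rx(roll)).
In Python, from workcell import * gives the robot as it stands.
- The arm moves only by the shell command python3 -m creep 'ROWS' [FORCE]. ROWS is JSON, a list that holds one entry, the list of rows, each a list of 7 numbers: the shift along the tool's x, y, z in mm, then the turn, a rotation vector about the tool's x, y, z in degrees, then the opening, from -1 (shut) to 1 (fully open), so that 0 is half open. A call has 1 to 20 rows; each row is the pose to reach, as a shift and turn from the pose commanded when the call began, along the tool's axes at that moment; what a row does not reach only later rows make up. A row lasts 1/8 s, in which the tool goes at most 62.5 mm and 10.7 degrees, less where a joint would pass 70% of its speed; a pose out of reach is approached as far as the arm can. A call with a gripper value outside its range is refused whole. The fingers move at their own pace and stop on an object; FORCE is the grip in N (left out, the last holds). Time passes only in rows, so rows that repeat a pose let the fingers close. It gives the time, the measured TCP pose, the force, the opening and the grip force at its end, in the units of the state.
- read_state(): the state, without advancing time (a new reading comes with each control period).
- capture(name): name is "side" or "top" or "wrist"; returns the picture (480x640x3 uint8, red, green, blue); there is no depth.
- get_calibration(name): a dict with "mtx" (3x3 intrinsics, pixels), "T" (4x4, takes a point from camera to world coordinates); the wrist camera has in their place "mount" (4x4, takes a point from camera to tool coordinates, whose origin is the TCP and whose axes are the flange's). Camera axes: x right, y up, looking along -z (the intrinsics and any distortion apply to the point x, -y, -z); pixel columns grow to the right and rows downward; lengths in m; the calibration is good to about 2 mm. A picture is of the moment at which its call begins: read the wrist's pose just before it. get_calibration takes no time and is no camera call.
- sign_off(): hands the job in; it is judged then, once.
The state is a dict: "time": time; "joint_positions": joint angles; "joint_velocities": joint speeds; "effort": joint torques, N m; "tool_pos": TCP position; "ee_rot": TCP orientation; "force": force on the tool from outside, world axes, zero at the start; "ft_torque": the same for the moment, N m; "finger_gap": finger opening in m; "gripper_force": force on a finger pad.
Only numpy, scipy, OpenCV 4.12 (cv2) and the standard library are available. Lean on these libraries where they do the work, as an engineer would, in place of code of your own. Each camera call takes 0.05 s, during which the arm holds its last target. There are 200 camera calls.

### The job

Lay out the bench on its three grey pads: put the terminal module on the pad between the white controller and the round steel dry-well, squared up with that pad; the sensor head on the pad on the dry-well's other side, and the dropper bottle on the pad on the controller's other side, all upright and centred on their pads. Finish with the sensor head closed, its cover seated on top, and leave the pliers where they lie.

Things in the scene. Friction and masses are not known exactly. Their poses are not given: they have to be found in the camera images.
- bottle: off-white plastic dropper bottle standing upright, 38 mm diameter, straight sides up to 72 mm, then a narrow shoulder and nozzle up to 104 mm; about 60 g. Origin at the centre of its underside, z up.
- head: sensor head: open round aluminium cup, 56 mm outside diameter, 50 mm high, bore 44 mm diameter and 42 mm deep, with a brass cable gland (20 mm diameter, centre 22 mm up) sticking out of one side to 44 mm from the axis in the head's own +y direction; grip it across its x direction. About 200 g. Origin on the axis at the underside, z up.
- cover: cover of the sensor head: ribbed aluminium disc 57 mm in diameter and 19 mm thick, with a plug of 36 mm diameter and 5 mm depth beneath it that drops loosely into the head's bore; it lies plug down, 24 mm high in all. About 80 g. Origin on the axis at the plug's underside, z up; seated, the origin is 45 mm above the head's underside.
- module: grey terminal module with a raised middle, standing on its base: 36 mm (x) by 80 mm (y), 40 mm high at its two ends and 58 mm high over the middle 44 mm of y. About 150 g. Origin at the centre of its underside, z up; grip it across the 36 mm.
- pad_left: grey square rubber pad, 100 x 100 x 4 mm, fixed; origin at the centre of its underside, x and y along its edges, z up. The leftmost of the row (largest y).
- pad_middle: grey square rubber pad, 100 x 100 x 4 mm, fixed; origin at the centre of its underside, x and y along its edges, z up. The middle one of the row.
- pad_right: grey square rubber pad, 100 x 100 x 4 mm, fixed; origin at the centre of its underside, x and y along its edges, z up. The rightmost of the row (smallest y).
- controller: white temperature controller box with a blue top panel and a black knob, 110 x 110 x 72 mm (knob up to 86 mm), fixed; stands in the row between the middle pad and one of the outer pads. Origin at the centre of its underside, z up.
- drywell: round steel dry-well block with holes in its top, 110 mm diameter, 78 mm high, fixed; stands in the row on the other side of the middle pad from the controller. Origin at the centre of its underside, z up.
- pliers: pliers with orange handles lying on the bench, 150 mm long, up to 14 mm high, not to be disturbed; x runs along them towards the jaws, origin near the pivot.
There are look-alikes about, which are no part of the job. What is shaped like the module but green or orange is not meant. Leave any turquoise look-alike of the head alone.

How it is judged:
At the end, for the whole second after the job is handed in: Module on the middle pad, within 12 degrees of square; head on the outer pad by the dry-well, bottle on the outer pad by the controller; centres within 14 mm of the pads' centres. Cover seated in the head, within 7 mm of its axis. All four upright (5 degrees), at rest; pliers unmoved (20 mm) (linear speed of each of bottle, head, cover, module below 0.02 m/s and angle between each of bottle, head, cover, module's own z axis and vertical below 0.1 rad and horizontal distance between module and pad_middle below 0.014 m and z of module in the frame of pad_middle below 0.008 m and (angle between the x axis of module and the x axis of pad_middle, either way round below 0.22 rad or angle between the x axis of module and the y axis of pad_middle, either way round below 0.22 rad) and ((world y of controller above 0 m and horizontal distance between bottle and pad_left below 0.014 m and z of bottle in the frame of pad_left below 0.008 m and horizontal distance between head and pad_right below 0.014 m and z of head in the frame of pad_right below 0.008 m) or (not (world y of controller above 0 m) and horizontal distance between bottle and pad_right below 0.014 m and z of bottle in the frame of pad_right below 0.008 m and horizontal distance between head and pad_left below 0.014 m and z of head in the frame of pad_left below 0.008 m)) and horizontal distance between cover and head below 0.007 m and z of cover in the frame of head between 0.042 and 0.0475 m); the robot touches nothing.
It fails at once if the pliers are moved by more than 20 mm (distance of pliers from where it was at the start of the episode above 0.02 m).
It also fails if it takes over 104 s, if anything falls off the work surface, if the arm or the gripper's body presses on something with over 40 N, if the wrist force passes 120 N, or if a joint passes its speed limit or range.

## Working session

There is one attempt and no reset: what is moved stays moved. The work goes in short steps, Python scripts to look and compute and a shell command to move; the robot and the scene stay as the last step left them, time stands still between calls to the robot, and variables do not carry over. Pictures are saved under pics/ and viewed, at most 16 in all, crops included, and the job is handed in when it is done.

```bash
mkdir -p pics
python3 - <<'E'
from workcell import *
import cv2
for n in("top","side"):
    cv2.imwrite(f"pics/{n}0.png",capture(n)[:,:,::-1])
    c=get_calibration(n);print(n,c)
print(get_calibration("wrist"));s=read_state();print(s)
E
```

```text
top {'mtx': array([[558.00679693,   0.        , 315.56263331],
       [  0.        , 558.00679693, 240.56213063],
       [  0.        ,   0.        ,   1.        ]]), 'T': array([[-0.02550387,  0.99657245, -0.07869504,  0.37176338],
       [-0.99955577, -0.02663604, -0.01337073, -0.05211538],
       [-0.01542103,  0.07831908,  0.99680907,  1.21029355],
       [ 0.        ,  0.        ,  0.        ,  1.        ]])}
side {'mtx': array([[454.56734267,   0.        , 321.38907115],
       [  0.        , 454.56734267, 241.85200705],
       [  0.        ,   0.        ,   1.        ]]), 'T': array([[-0.99865552,  0.00145323, -0.05181744,  0.39865387],
       [-0.04566359, -0.49779055,  0.86609434,  0.98364821],
       [-0.0245356 ,  0.86729606,  0.49718764,  0.65093922],
       [ 0.        ,  0.        ,  0.        ,  1.        ]])}
{'mtx': array([[397.96156898,   0.        , 323.29428813],
       [  0.        , 397.96156898, 239.48572736],
       [  0.        ,   0.        ,   1.        ]]), 'mount': array([[ 7.48055586e-04,  9.63128417e-01,  2.69041061e-01,
         6.75044397e-02],
      
[... 272 characters left out ...]
positions': array([-1.40941523e+00,  1.31091450e-01,  1.48916082e+00,  1.45319782e-05,
        1.52300451e+00, -8.54108153e-02]), 'joint_velocities': array([ 2.23810462e-05, -3.26455686e-03, -1.58440308e-03, -2.55992682e-03,
       -9.35757704e-04,  4.52463233e-04]), 'effort': array([ 2.85778860e-04, -5.70951641e+01, -5.01942086e+01, -7.47417744e-05,
        8.09503166e-03, -2.45118520e-05]), 'tool_pos': array([ 0.14651798, -0.58132931,  0.23035111]), 'ee_rot': array([-3.13993583e+00, -1.56422993e-04,  2.46791074e-01]), 'force': array([ 0.20829098, -0.16547092, -0.69000129]), 'ft_torque': array([ 0.00301102, -0.01711686,  0.01412695]), 'gripper_force': 0.0, 'finger_gap': 0.08545370118690074}
```

View pics/top0.png

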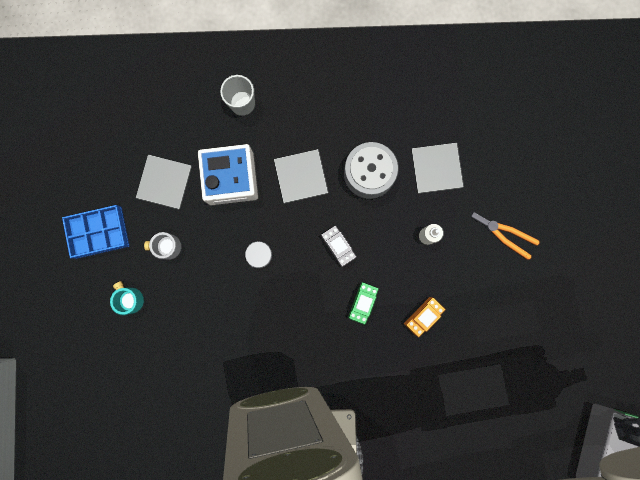

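View pics/side0.png

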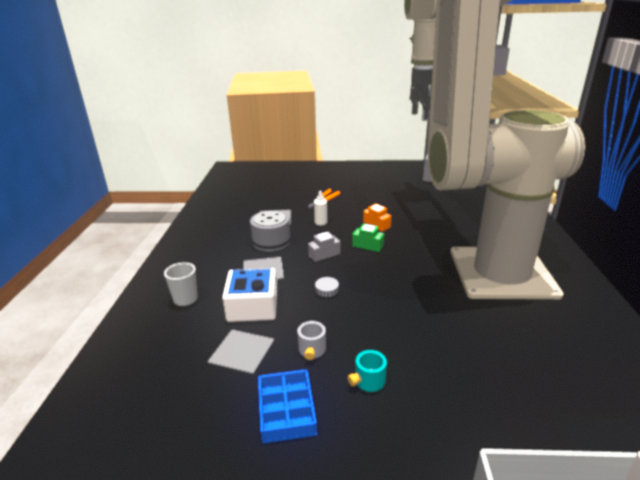

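Top view: pads at (163,182), (301,176), (437,168). The controller is at (228,174), on the +y side, and the dry-well at (371,169). So the bottle (431,234) goes to the left pad, the head to the right pad and the module to the middle. Heads: the grey one at (165,245) is meant, not the turquoise one at (126,300). Modules: the grey one at (338,246) is meant, not green (363,303) or orange (425,317). The cover is at (258,254). I'll enlarge both views to confirm.

Run:
```python
import cv2
a=cv2.imread("pics/top0.png")
def crop(x,y,w,h,f):
    return cv2.resize(a[y:y+h,x:x+w],None,fx=f,fy=f,interpolation=cv2.INTER_CUBIC)
cv2.imwrite("pics/t1.png",crop(120,130,180,145,4.4))
cv2.imwrite("pics/t2.png",crop(290,130,180,145,4.4))
a=cv2.imread("pics/side0.png")
cv2.imwrite("pics/s1.png",crop(200,180,200,190,3))
```

```text
(no output)
```

View pics/t1.png

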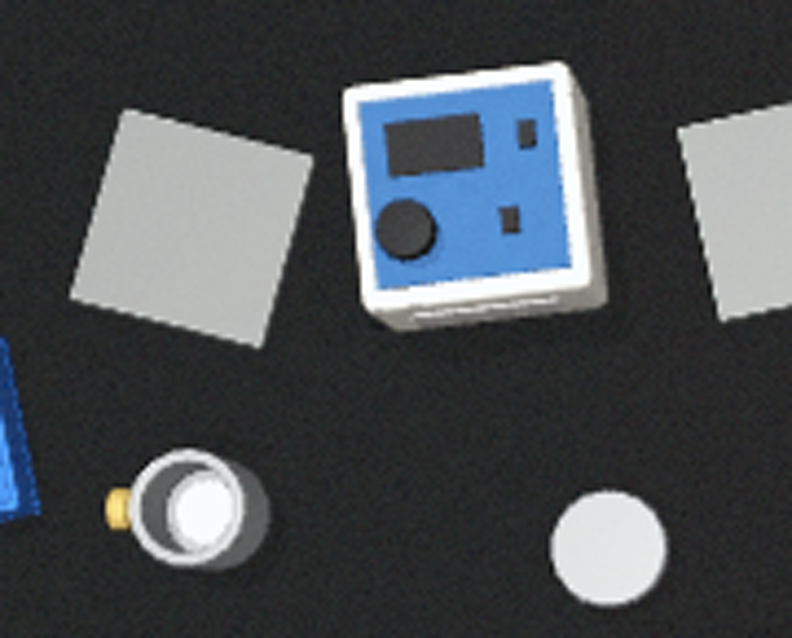

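View pics/t2.png

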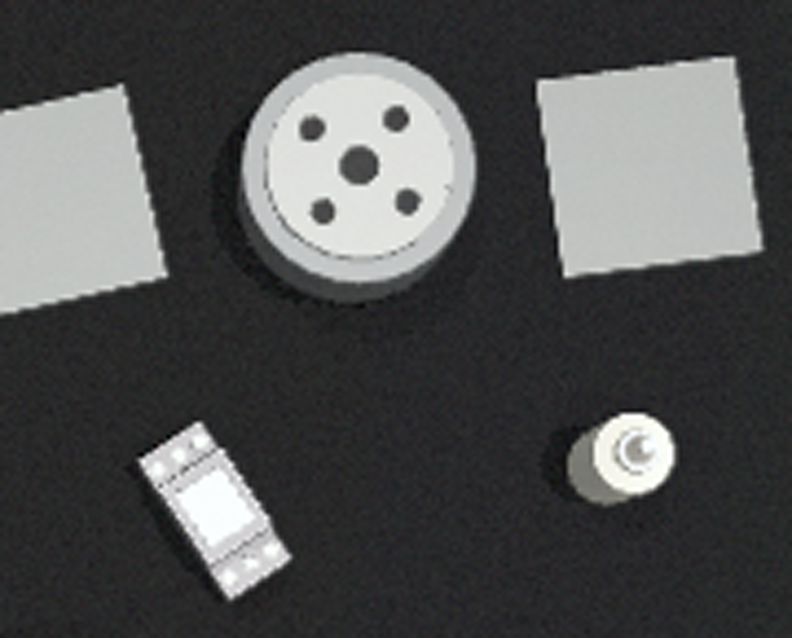

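View pics/s1.png

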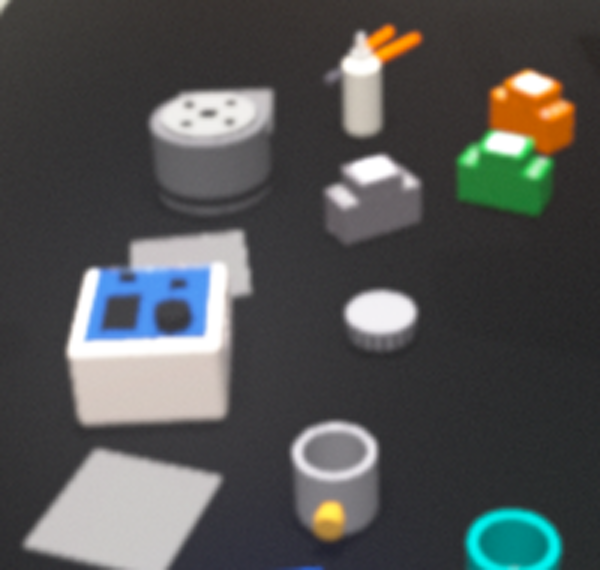

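Top crop: grey head with its gland to the left, plain grey module, cover, bottle. The side crop confirms the same; the green and orange modules and the turquoise head are decoys. Next I triangulate.

```bash
cat > h.py <<'E'
import numpy as np
from workcell import *
from scipy.spatial.transform import Rotation as R
def cam(n,s=None):
    c=get_calibration(n)
    if n!="wrist": return c["mtx"],c["T"]
    T=np.eye(4);T[:3,3]=s["tool_pos"];T[:3,:3]=R.from_euler("xyz",s["ee_rot"]).as_matrix()
    return c["mtx"],T@c["mount"]
def ray(K,T,p):
    d=np.array([(p[0]-K[0,2])/K[0,0],-(p[1]-K[1,2])/K[1,1],-1.]);d=T[:3,:3]@d
    return T[:3,3],d/np.linalg.norm(d)
def at(K,T,p,z):
    o,d=ray(K,T,p);return o+d*(z-o[2])/d[2]
def tri(rs):
    A=sum(np.eye(3)-np.outer(d,d) for o,d in rs);b=sum((np.eye(3)-np.outer(d,d))@o for o,d in rs)
    x=np.linalg.solve(A,b);return x,max(np.linalg.norm((np.eye(3)-np.outer(d,d))@(x-o)) for o,d in rs)
E
python3 - <<'E'
from h import *
np.set_printoptions(precision=4,suppress=True)
t,s=cam("top"),cam("side")
c1=lambda u,v:(120+u/4.4,130+v/4.4)
c2=lambda u,v:(290+u/4.4,130+v/4.4)
cs=lambda u,v:(200+u/3,180+v/3)
for n,a,b in[("headrim",c1(188,508),cs(335,452)),("cover",c1(608,547),cs(381,313)),("modtop",c2(217,508),cs(374,170)),("bottip",c2(643,447),cs(361,36)),
 ("PL1",c1(122,109),cs(24,545)),("PL2",c1(314,156),cs(98,449)),("PL3",c1(261,348),cs(222,478)),("PL4",c1(70,298),cs(165,572)),("PM",c2(124,85),cs(131,241)),("PM",c2(167,275),cs(243,231))]:
    print(n,*tri([ray(*t,a),ray(*s,b)]))
P=lambda q,z:[at(*t,p,z) for p in q]
def rep(n,q,z):
    p=np.array(P(q,z))[:,:2];e=[p[(i+1)%4]-p[i] for i in range(4)]
    print(n,p.mean(0),[ (round(float(np.linalg.norm(k)),4),round(float(np.degrees(np.arctan2(k[1],k[0]))),1)) for k in e])
rep("PL",[c1(122,109),c1(314,156),c1(261,348),c1(70,298)],.004)
rep("PM",[c1(679,129),c2(124,85),c2(167,275),c1(721,321)],.004)
rep("PR",[c2(537,81),c2(734,57),c2(764,250),c2(566,277)],.004)
rep("mod",[c2(138,460),c2(202,421),c2(292,557),c2(231,600)],.04)
print("modtop",at(*t,c2(217,508),.058))
print("bot",at(*t,c2(634,455),.072),at(*t,c2(643,447),.104))
print("head",at(*t,c1(188,508),.05),"gland",at(*t,c1(117,508),.026))
print("cover",at(*t,c1(608,547),.024)); print("dw",at(*t,c2(358,167),.078)); print("ctrl",at(*t,c1(470,187),.072))
print("pliers jaw",at(*t,(474,214),.01),at(*t,(539,242),.01),at(*t,(529,257),.01))
E
```

```text
headrim [0.4635 0.2851 0.0449] 0.0014608799309161688
cover [0.4406 0.0875 0.0187] 0.0010388972910837467
modtop [ 0.4525 -0.0857  0.0532] 0.0008883001534199371
bottip [ 0.472  -0.2778  0.1   ] 0.0010664004520716957
PL1 [0.6687 0.3305 0.0011] 0.0012943411287729299
PL2 [0.6411 0.2338 0.0006] 0.00038858581765902696
PL3 [ 0.5461  0.2615 -0.0006] 0.0014777640013485672
PL4 [0.5714 0.3554 0.0043] 0.0002426382758999798
PM [ 0.6704 -0.0466  0.0012] 0.0018220275657275585
PM [ 0.5725 -0.0657  0.0006] 0.0005023702072329348
PL [0.6056 0.2945] [(0.1, -105.5), (0.0998, 164.2), (0.0993, 73.8), (0.0985, -15.4)]
PM [ 0.6097 -0.0078] [(0.0988, -78.6), (0.0982, -168.9), (0.0989, 101.9), (0.099, 11.0)]
PR [ 0.6194 -0.3068] [(0.0987, -84.6), (0.098, -173.9), (0.0987, 96.2), (0.0995, 6.0)]
mod [ 0.4519 -0.0854] [(0.0359, -60.1), (0.0779, -148.3), (0.0356, 123.6), (0.0803, 32.0)]
modtop [ 0.4513 -0.0855  0.058 ]
bot [ 0.4698 -0.2792  0.072 ] [ 0.4706 -0.277   0.104 ]
head [0.4616 0.2836 0.05  ] gland [0.4644 0.3252 0.026 ]
cover [0.4393 0.0869 0.024 ]
dw [ 0.6076 -0.1553  0.078 ]
ctrl [0.6079 0.1433 0.072 ]
pliers jaw [ 0.5148 -0.3791  0.01  ] [ 0.4506 -0.5149  0.01  ] [ 0.419  -0.4918  0.01  ]
```

Heights agree with the text to within about 5 mm. Next I need a helper that turns targets into tool-axis shifts; bottle first.

```bash
cat > go.py <<'E'
import sys
from h import *
# usage: go.py yaw_start x,y,z,yaw ... : shifts relative to present pose
s=read_state();Rm=R.from_euler("xyz",s["ee_rot"])
print("t",s["time"],"tcp",s["tool_pos"].round(4),"yaw",round(float(np.degrees(s["ee_rot"][2])),1),"q",s["joint_positions"].round(2))
for a in sys.argv[1:]:
    x,y,z,w=map(float,a.split(","))
    d=Rm.inv().apply(np.array([x,y,z])-s["tool_pos"])*1000
    r=(Rm.inv()*R.from_euler("xyz",[180,0,w],degrees=True)).as_rotvec(degrees=True)
    print(a,"->",d.round(1),r.round(1))
E
python3 go.py .4705,-.278,.2,90 .4705,-.278,.037,90
```

```text
t 0.1 tcp [ 0.1465 -0.5813  0.2304] yaw 14.1 q [-1.41  0.13  1.49  0.    1.52 -0.09]
.4705,-.278,.2,90 -> [ 388.3 -214.9   30.8] [ -0.1  -0.1 -75.9]
.4705,-.278,.037,90 -> [ 388.2 -214.7  193.8] [ -0.1  -0.1 -75.9]
```

```bash
python3 -m creep '[[[388,-215,31,0,0,-75.9,1],[388,-215,31,0,0,-75.9,1],[388,-215,31,0,0,-75.9,1],[388,-215,31,0,0,-75.9,1],[388,-215,31,0,0,-75.9,1],[388,-215,31,0,0,-75.9,1],[388,-215,31,0,0,-75.9,1],[388,-215,31,0,0,-75.9,1],[388,-215,31,0,0,-75.9,1],[388,-215,31,0,0,-75.9,1],[388,-215,31,0,0,-75.9,1],[388,-215,31,0,0,-75.9,1]]]' 30
python3 go.py .4705,-.278,.037,90
python3 - <<'E'
from h import *
import cv2
s=read_state();cv2.imwrite("pics/w1.png",capture("wrist")[:,:,::-1])
K,T=cam("wrist",s);Ti=np.linalg.inv(T)
for p in([.4705,-.278,.104],[.4705,-.278,.072],[.4705,-.278,0]):
    c=Ti@np.r_[p,1];print(K[0,0]*c[0]/-c[2]+K[0,2],K[1,1]*c[1]/c[2]+K[1,2])
E
```

```text
time: 1.6
tool_pos: [0.4698, -0.2794, 0.2004]
ee_rot: [3.141, 0.0, 1.57]
force: [0.1, 0.0, -0.3]
finger_gap: 0.0854
gripper_force: 0.0
t 1.6 tcp [ 0.4698 -0.2794  0.2004] yaw 89.9 q [-0.63  0.    1.68 -0.    1.46 -0.63]
.4705,-.278,.037,90 -> [  1.5   0.7 163.4] [ 0.   0.  -0.1]
324.6239290869118 236.38361109108914
324.4181666533263 224.33072364382215
324.08872730975105 205.0332490775363
```

View pics/w1.png

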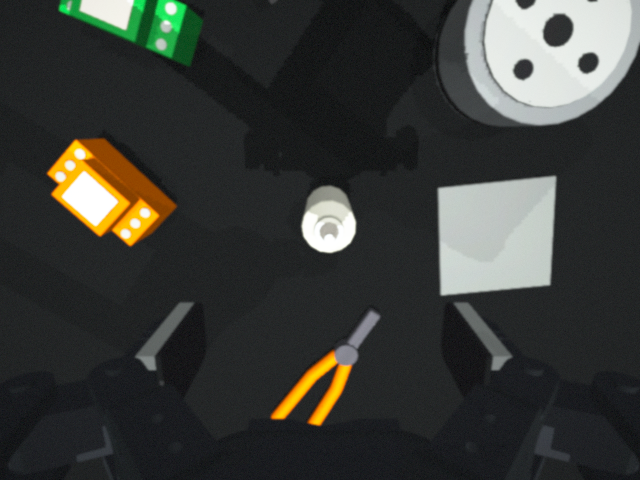

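Wrist view: bottle tip at (330,232) and pliers at (346,352), well clear. The bottle sits about 2 mm to the +x side.

```bash
python3 -m creep '[[[2,2,60,0,0,0,1],[2,2,120,0,0,0,1],[2,2,150,0,0,0,1],[2,2,163,0,0,0,1],[2,2,163,0,0,0,1],[2,2,163,0,0,0,-1],[2,2,163,0,0,0,-1],[2,2,163,0,0,0,-1],[2,2,163,0,0,0,-1],[2,2,163,0,0,0,-1],[2,2,163,0,0,0,-1],[2,2,163,0,0,0,-1],[2,2,163,0,0,0,-1]]]' 30
python3 go.py .4715,-.277,.18,90  .6056,.2945,.18,90 .6056,.2945,.046,90
```

```text
time: 3.28
tool_pos: [0.4732, -0.2772, 0.0387]
ee_rot: [3.14, 0.001, 1.572]
force: [-1.2, 0.4, 7.0]
finger_gap: 0.0369
gripper_force: 29.9
t 3.275 tcp [ 0.4732 -0.2772  0.0387] yaw 90.0 q [-0.62  0.17  1.81 -0.    1.16 -0.62]
.4715,-.277,.18,90 -> [  -0.    -1.4 -141.3] [0.1 0.1 0. ]
.6056,.2945,.18,90 -> [ 571.4  133.1 -141.8] [0.1 0.1 0. ]
.6056,.2945,.046,90 -> [571.6 132.9  -7.8] [0.1 0.1 0. ]
```

```bash
python3 -m creep '[[[0,0,-50,0,0,0,-1],[0,0,-110,0,0,0,-1],[0,0,-143,0,0,0,-1],[50,12,-143,0,0,0,-1],[110,26,-143,0,0,0,-1],[572,132,-143,0,0,0,-1],[572,132,-143,0,0,0,-1],[572,132,-143,0,0,0,-1],[572,132,-143,0,0,0,-1],[572,132,-143,0,0,0,-1],[572,132,-143,0,0,0,-1],[572,132,-143,0,0,0,-1],[572,132,-143,0,0,0,-1],[572,132,-143,0,0,0,-1],[572,132,-143,0,0,0,-1],[572,132,-143,0,0,0,-1]]]'
python3 go.py .6056,.2945,.044,90
python3 - <<'E'
from h import *
import cv2
s=read_state();cv2.imwrite("pics/w2.png",capture("wrist")[:,:,::-1])
K,T=cam("wrist",s);Ti=np.linalg.inv(T)
for p in([.6056,.2945,.004],[.6691,.3305,.004],[.642,.2335,.004]):
    c=Ti@np.r_[p,1];print(K[0,0]*c[0]/-c[2]+K[0,2],K[1,1]*c[1]/c[2]+K[1,2])
E
```

```text
time: 5.28
tool_pos: [0.604, 0.2943, 0.1803]
ee_rot: [-3.141, 0.0, 1.57]
force: [0.4, -0.4, -0.6]
finger_gap: 0.037
gripper_force: 30.5
t 5.275 tcp [0.604  0.2943 0.1803] yaw 90.0 q [ 0.38  0.35  1.33 -0.    1.47  0.38]
.6056,.2945,.044,90 -> [  0.2   1.7 136.3] [-0.  0. -0.]
325.33302095726515 212.08270485965514
405.72314196973645 167.3971978952418
367.7192405526541 281.97304904825745
```

View pics/w2.png

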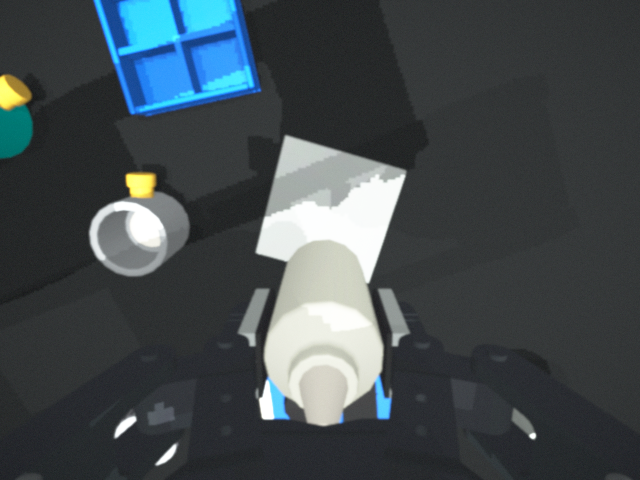

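Pad corners at (287,135), (407,172), (370,282), (257,253), as predicted within about 3 mm. Lowering.

```bash
python3 -m creep '[[[0,3,60,0,0,0,-1],[0,3,110,0,0,0,-1],[0,3,126,0,0,0,-1],[0,3,131,0,0,0,-1],[0,3,136,0,0,0,-1],[0,3,136,0,0,0,-1],[0,3,136,0,0,0,-1]]]'
```

```text
time: 6.2
tool_pos: [0.6078, 0.296, 0.0459]
ee_rot: [3.139, -0.001, 1.572]
force: [-1.1, -0.0, -0.9]
finger_gap: 0.0366
gripper_force: 30.5
```

```bash
python3 -m creep '[[[0,0,2,0,0,0,-1],[0,0,2,0,0,0,-1],[0,0,2,0,0,0,-0.5],[0,0,2,0,0,0,0.4],[0,0,2,0,0,0,0.4],[0,0,2,0,0,0,0.4],[0,0,2,0,0,0,0.4],[0,0,-30,0,0,0,0.4],[0,0,-80,0,0,0,0.4],[0,0,-125,0,0,0,1],[0,0,-150,0,0,0,1],[0,0,-150,0,0,0,1]]]'
python3 go.py .4620,.2840,.2,86.5 .4620,.2840,.015,86.5
python3 - <<'E'
from h import *
import cv2
s=read_state();cv2.imwrite("pics/w3.png",capture("wrist")[:,:,::-1])
K,T=cam("wrist",s);Ti=np.linalg.inv(T)
for p in([.6056,.2945,.004],[.6056,.2945,.076],[.462,.284,.05],[.462,.284,0]):
    c=Ti@np.r_[p,1];print(K[0,0]*c[0]/-c[2]+K[0,2],K[1,1]*c[1]/c[2]+K[1,2])
E
```

```text
time: 7.7
tool_pos: [0.6086, 0.2962, 0.1978]
ee_rot: [3.136, -0.002, 1.572]
force: [-0.4, 0.0, 0.1]
finger_gap: 0.0855
gripper_force: 0.0
t 7.7 tcp [0.6086 0.2962 0.1978] yaw 90.0 q [0.38 0.35 1.3  0.   1.49 0.38]
.4620,.2840,.2,86.5 -> [ -12.1 -146.6   -3. ] [ 0.3 -0.1  3.5]
.4620,.2840,.015,86.5 -> [ -12.5 -147.6  182. ] [ 0.3 -0.1  3.5]
318.605836705938 210.64446045845938
318.0997748273246 231.51244854645265
127.38709100963311 236.467564468761
154.17004050238836 221.52705193157266
```

View pics/w3.png

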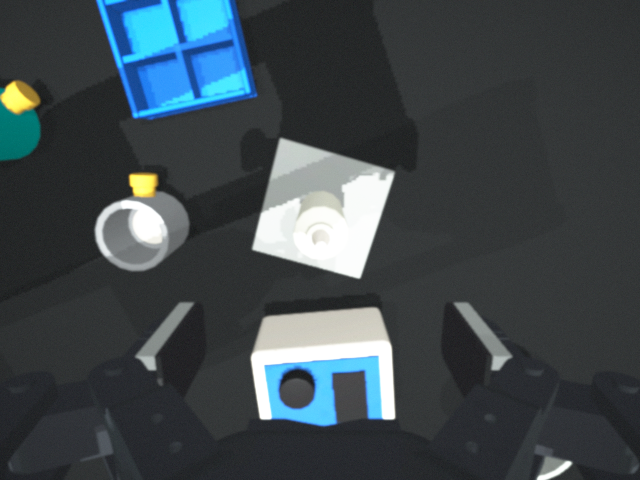

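The bottle stands centred on its pad: shoulder (320,230), pad centre (322,209) at its own height. Head rim is at (132,234), and its gland points along +y.

```bash
python3 -m creep '[[[-6,-60,0,0,0,0,1],[-12,-120,0,0,0,0,1],[-12,-145,0,0,0,0,1],[-12,-145,0,0,0,0,1],[-12,-145,60,0,0,0,1],[-12,-145,120,0,0,0,1],[-12,-145,165,0,0,0,1],[-12,-145,182,0,0,0,1],[-12,-145,182,0,0,0,1],[-12,-145,182,0,0,0,-1],[-12,-145,182,0,0,0,-1],[-12,-145,182,0,0,0,-1],[-12,-145,182,0,0,0,-1],[-12,-145,182,0,0,0,-1],[-12,-145,182,0,0,0,-1]]]' 50
python3 go.py .619,-.3068,.18,90
```

```text
time: 9.62
tool_pos: [0.464, 0.2845, 0.0151]
ee_rot: [3.137, -0.002, 1.572]
force: [-0.5, -0.2, 6.6]
finger_gap: 0.0539
gripper_force: 53.5
t 9.625 tcp [0.464  0.2845 0.0151] yaw 90.0 q [ 0.46  0.19  1.84 -0.    1.11  0.46]
.619,-.3068,.18,90 -> [-591.   155.2 -165.5] [ 0.2 -0.1  0. ]
```

```bash
python3 -m creep '[[[0,0,-60,0,0,0,-1],[0,0,-120,0,0,0,-1],[0,0,-165,0,0,0,-1],[-50,13,-165,0,0,0,-1],[-110,29,-165,0,0,0,-1],[-591,156,-165,0,0,0,-1],[-591,156,-165,0,0,0,-1],[-591,156,-165,0,0,0,-1],[-591,156,-165,0,0,0,-1],[-591,156,-165,0,0,0,-1],[-591,156,-165,0,0,0,-1],[-591,156,-165,0,0,0,-1],[-591,156,-165,0,0,0,-1],[-591,156,-165,0,0,0,-1],[-591,156,-165,0,0,0,-1],[-591,156,-165,0,0,0,-1]]]'
python3 go.py .6205,-.3068,.0195,90
```

```text
time: 11.62
tool_pos: [0.6186, -0.3062, 0.1781]
ee_rot: [3.141, 0.0, 1.573]
force: [0.0, -0.5, -1.5]
finger_gap: 0.054
gripper_force: 54.6
t 11.625 tcp [ 0.6186 -0.3062  0.1781] yaw 90.1 q [-0.53  0.4   1.27  0.    1.47 -0.54]
.6205,-.3068,.0195,90 -> [ -0.6   1.8 158.6] [0.  0.  0.1]
```

```bash
python3 -m creep '[[[0,2,60,0,0,0,-1],[0,2,115,0,0,0,-1],[0,2,145,0,0,0,-1],[0,2,153,0,0,0,-1],[0,2,157,0,0,0,-1],[0,2,158,0,0,0,-1],[0,2,158,0,0,0,-1]]]'
python3 go.py .6205,-.3068,.0195,90
```

```text
time: 12.5
tool_pos: [0.6214, -0.308, 0.0212]
ee_rot: [3.139, 0.001, 1.572]
force: [0.0, -0.2, -1.8]
finger_gap: 0.0538
gripper_force: 54.6
t 12.5 tcp [ 0.6214 -0.308   0.0212] yaw 90.0 q [-0.53  0.55  1.37 -0.    1.22 -0.53]
.6205,-.3068,.0195,90 -> [ 1.2 -0.9  1.7] [0.1 0.1 0. ]
```

```bash
python3 -m creep '[[[1,-1,1.5,0,0,0,-1],[1,-1,1.5,0,0,0,-1],[1,-1,1.5,0,0,0,-0.2],[1,-1,1.5,0,0,0,1],[1,-1,1.5,0,0,0,1],[1,-1,1.5,0,0,0,1],[1,-1,1.5,0,0,0,1],[1,-1,-40,0,0,0,1],[1,-1,-100,0,0,0,1],[1,-1,-160,0,0,0,1],[1,-1,-180,0,0,0,1],[1,-1,-180,0,0,0,1]]]'
python3 go.py .4405,.0873,.2,30 .4405,.0873,.002,30
python3 - <<'E'
from h import *
import cv2
s=read_state();cv2.imwrite("pics/w4.png",capture("wrist")[:,:,::-1])
K,T=cam("wrist",s);Ti=np.linalg.inv(T)
for p in([.6194,-.3068,.004],[.6194,-.3068,.054]):
    c=Ti@np.r_[p,1];print(K[0,0]*c[0]/-c[2]+K[0,2],K[1,1]*c[1]/c[2]+K[1,2])
E
```

```text
time: 14.0
tool_pos: [0.6204, -0.307, 0.2015]
ee_rot: [3.138, 0.002, 1.572]
force: [0.4, 0.4, -0.2]
finger_gap: 0.0856
gripper_force: 0.0
t 14.0 tcp [ 0.6204 -0.307   0.2015] yaw 90.0 q [-0.53  0.39  1.24 -0.    1.51 -0.53]
.4405,.0873,.2,30 -> [ 3.945e+02 -1.796e+02  1.000e-01] [ 0.2  0.  60. ]
.4405,.0873,.002,30 -> [ 394.9 -180.3  198.1] [ 0.2  0.  60. ]
321.3473737861502 206.62583701612095
321.3396418763126 219.56751453596277
```

View pics/w4.png

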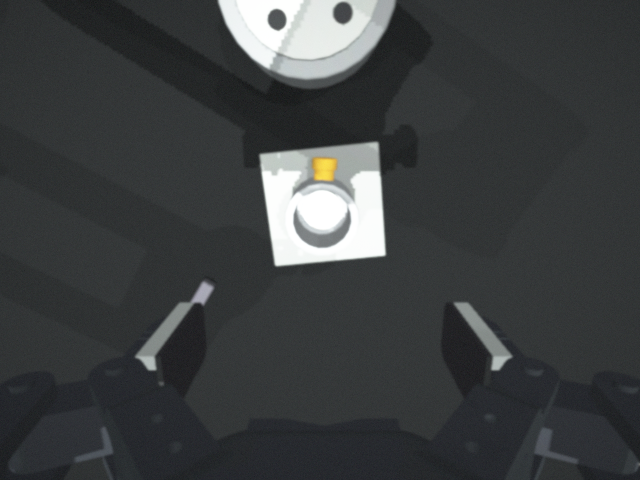

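The head stands on the right pad: rim (321,219), about 2 mm off the pad centre (325,204). Gland points at the dry-well and is clear. Moving over the cover.

```bash
python3 -m creep '[[[394,-179,0,0,0,0,1],[394,-179,0,0,0,0,1],[394,-179,0,0,0,0,1],[394,-179,0,0,0,0,1],[394,-179,0,0,0,0,1],[394,-179,0,0,0,0,1],[394,-179,0,0,0,0,1],[394,-179,0,0,0,0,1],[394,-179,0,0,0,0,1],[394,-179,0,0,0,0,1],[394,-179,0,0,0,0,1]]]'
python3 - <<'E'
from h import *
import cv2
s=read_state();im=capture("wrist")[:,:,::-1];cv2.imwrite("pics/w5.png",im)
K,T=cam("wrist",s);print(s["tool_pos"])
n,l,st,c=cv2.connectedComponentsWithStats((im.min(2)>110).astype(np.uint8))
for i in range(1,n):
    if st[i,4]>300: print(st[i],c[i],at(K,T,c[i],.024),at(K,T,(st[i,0]+st[i,2]/2,st[i,1]+st[i,3]/2),.024))
E
```

```text
time: 15.42
tool_pos: [0.4403, 0.0864, 0.1988]
ee_rot: [-3.141, 0.0, 1.569]
force: [-0.1, -0.3, 0.1]
finger_gap: 0.0854
gripper_force: 0.0
[0.44029622 0.08635786 0.19881938]
[531   0  66  20 715] [570.95664336   6.33286713] [0.61605788 0.23559388 0.024     ] [0.61149769 0.23326914 0.024     ]
[  466    45   174   180 11083] [519.12640982 135.23423261] [0.59098817 0.14706889 0.024     ] [0.61705121 0.14722728 0.024     ]
[ 291  178   69   68 3735] [324.93413655 211.8334672 ] [0.44146794 0.08706766 0.024     ] [0.4419269  0.08692976 0.024     ]
[ 449  247  118  123 9587] [514.59173881 300.53979347] [0.6053799  0.00886917 0.024     ] [0.60062193 0.00136248 0.024     ]
[136 304  55  66 911] [161.00219539 336.58616905] [ 0.29604551 -0.02562971  0.024     ] [ 0.29821716 -0.02604102  0.024     ]
[349 369  40  41 836] [369.32177033 388.84808612] [ 0.48257323 -0.07963175  0.024     ] [ 0.48229717 -0.08033147  0.024     ]
[ 292  392   78   35 1530] [332.4254902 411.8254902] [ 0.44861493 -0.10471659  0.024     ] [ 0.44726129 -0.10213186  0.024     ]
[537 456  47  24 796] [558.56155779 469.86683417] [ 0.67229285 -0.17267756  0.024     ] [ 0.67384057 -0.17039582  0.024     ]
```

View pics/w5.png

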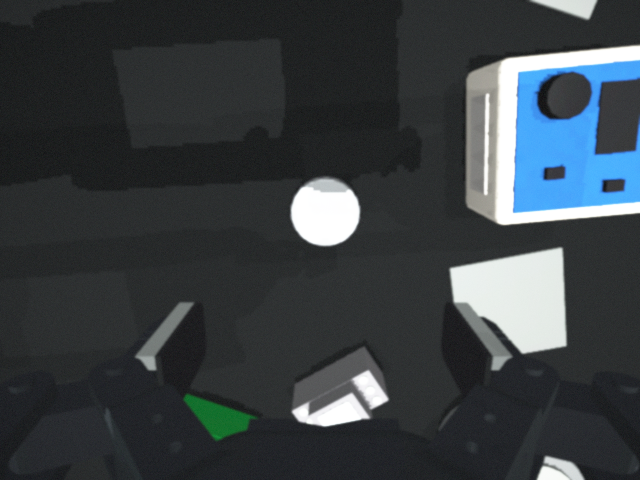

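Cover at (325,212), i.e. (0.442, 0.087). Descending and gripping.

```bash
python3 -m creep '[[[0.5,1.5,60,0,0,0,1],[0.5,1.5,120,0,0,0,1],[0.5,1.5,170,0,0,0,1],[0.5,1.5,190,0,0,0,1],[0.5,1.5,196,0,0,0,1],[0.5,1.5,196,0,0,0,1],[0.5,1.5,196,0,0,0,-1],[0.5,1.5,196,0,0,0,-1],[0.5,1.5,196,0,0,0,-1],[0.5,1.5,196,0,0,0,-1],[0.5,1.5,196,0,0,0,-1],[0.5,1.5,196,0,0,0,-1]]]' 40
python3 go.py .6204,-.307,.18,90
```

```text
time: 16.98
tool_pos: [0.4429, 0.088, 0.005]
ee_rot: [3.139, -0.0, 1.572]
force: [-1.9, -0.5, 6.7]
finger_gap: 0.0547
gripper_force: 41.1
t 16.975 tcp [0.4429 0.088  0.005 ] yaw 90.0 q [ 0.08 -0.03  2.09 -0.    1.07  0.08]
.6204,-.307,.18,90 -> [-395.1  177.6 -174.6] [ 0.2 -0.   0. ]
```

```bash
python3 -m creep '[[[0,0,-60,0,0,0,-1],[0,0,-120,0,0,0,-1],[0,0,-180,0,0,0,-1],[-394,178,-180,0,0,0,-1],[-394,178,-180,0,0,0,-1],[-394,178,-180,0,0,0,-1],[-394,178,-180,0,0,0,-1],[-394,178,-180,0,0,0,-1],[-394,178,-180,0,0,0,-1],[-394,178,-180,0,0,0,-1],[-394,178,-180,0,0,0,-1],[-394,178,-180,0,0,0,-1],[-394,178,-180,0,0,0,-1],[-394,178,-180,0,0,0,-1]]]'
python3 go.py .6204,-.306,.065,90
python3 - <<'E'
from h import *
import cv2
s=read_state();im=capture("wrist")[:,:,::-1];cv2.imwrite("pics/w6.png",cv2.resize(im[120:360,180:500],None,fx=2,fy=2))
K,T=cam("wrist",s);Ti=np.linalg.inv(T)
for p in([.6204,-.307,.054],[.6204,-.307,s["tool_pos"][2]+.019]):
    c=Ti@np.r_[p,1];print(2*(K[0,0]*c[0]/-c[2]+K[0,2]-180),2*(K[1,1]*c[1]/c[2]+K[1,2]-120))
E
```

```text
time: 18.73
tool_pos: [0.62, -0.3049, 0.1844]
ee_rot: [3.141, 0.001, 1.573]
force: [-0.6, 1.1, -0.6]
finger_gap: 0.0542
gripper_force: 43.3
t 18.725 tcp [ 0.62   -0.3049  0.1844] yaw 90.1 q [-0.53  0.4   1.26  0.    1.48 -0.53]
.6204,-.306,.065,90 -> [ -1.1   0.2 119.4] [0.1 0.  0.1]
287.3779907329408 217.16177020728514
290.1129084888172 429.4850640451933
```

View pics/w6.png

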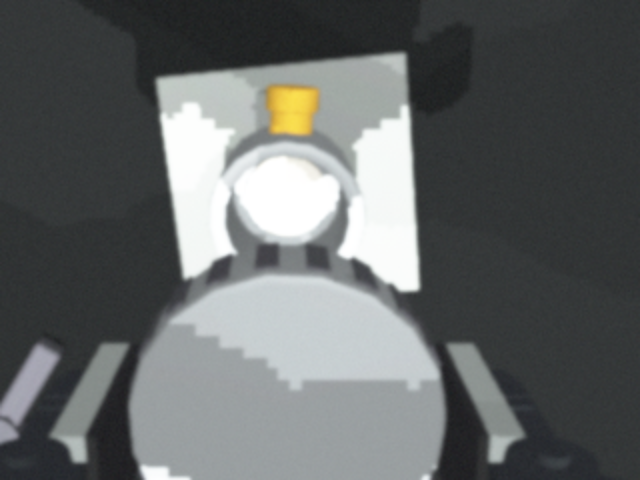

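Head rim centre (288,218) in the crop, cover centre (287,432), so cover and head are aligned within 1 mm. Lowering.

```bash
python3 -m creep '[[[0,0,50,0,0,0,-1],[0,0,95,0,0,0,-1],[0,0,115,0,0,0,-1],[0,0,121,0,0,0,-1],[0,0,124,0,0,0,-1],[0,0,127,0,0,0,-1],[0,0,128,0,0,0,-1],[0,0,128,0,0,0,-1]]]'
```

```text
time: 19.77
tool_pos: [0.6201, -0.3061, 0.0559]
ee_rot: [3.141, 0.0, 1.571]
force: [-0.5, -0.3, -1.0]
finger_gap: 0.0546
gripper_force: 43.3
```

No contact, so the plug is in the bore. Lower 1.5 mm, release, lift and look.

```bash
python3 -m creep '[[[0,0,1.5,0,0,0,-1],[0,0,1.5,0,0,0,-1],[0,0,1.5,0,0,0,-0.2],[0,0,1.5,0,0,0,0.6],[0,0,1.5,0,0,0,1],[0,0,1.5,0,0,0,1],[0,0,1.5,0,0,0,1],[0,0,-30,0,0,0,1],[0,0,-80,0,0,0,1],[0,0,-130,0,0,0,1],[0,0,-150,0,0,0,1],[0,0,-150,0,0,0,1]]]'
python3 go.py .4525,-.0855,.2,31.8
python3 - <<'E'
from h import *
import cv2
s=read_state();im=capture("wrist")[:,:,::-1]
sd=capture("side")[:,:,::-1]
a=cv2.resize(im[100:340,200:480],(400,343));b=cv2.resize(sd[170:250,240:360],(400,267))
o=np.zeros((343,800,3),np.uint8);o[:,:400]=a;o[:267,400:]=b
cv2.imwrite("pics/w7.png",o)
K,T=cam("wrist",s);n,l,st,c=cv2.connectedComponentsWithStats((im.min(2)>110).astype(np.uint8))
for i in range(1,n):
    if st[i,4]>500: print(st[i],c[i])
E
```

```text
time: 21.28
tool_pos: [0.6208, -0.3065, 0.2073]
ee_rot: [3.138, 0.002, 1.572]
force: [-0.5, 0.5, 0.0]
finger_gap: 0.0853
gripper_force: 0.0
t 21.275 tcp [ 0.6208 -0.3065  0.2073] yaw 90.0 q [-0.53  0.39  1.23 -0.    1.52 -0.53]
.4525,-.0855,.2,31.8 -> [ 221.1 -168.1    6.3] [ 0.2  0.  58.2]
[  219     0   175    82 10217] [306.09102476  34.4175394 ]
[  260   142   125   123 12377] [323.70267432 204.84705502]
[ 136  280   79   90 1316] [170.93237082 325.97796353]
[ 455  303   57   67 1031] [485.02327837 335.62269641]
```

View pics/w7.png

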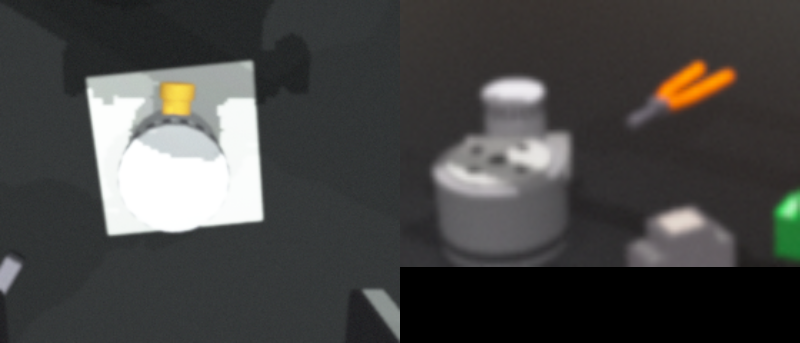

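The cover sits level on the head (wrist crop centre (174,178); side crop (513,90)). Now the module.

```bash
python3 -m creep '[[[221,-167,7,0,0,58.2,1],[221,-167,7,0,0,58.2,1],[221,-167,7,0,0,58.2,1],[221,-167,7,0,0,58.2,1],[221,-167,7,0,0,58.2,1],[221,-167,7,0,0,58.2,1],[221,-167,7,0,0,58.2,1],[221,-167,7,0,0,58.2,1],[221,-167,7,0,0,58.2,1],[221,-167,7,0,0,58.2,1]]]'
python3 - <<'E'
from h import *
import cv2
s=read_state();im=capture("wrist")[:,:,::-1]
print(s["tool_pos"],s["ee_rot"])
K,T=cam("wrist",s);Ti=np.linalg.inv(T)
c=Ti@[.4525,-.0855,.058,1];print(2.5*(K[0,0]*c[0]/-c[2]+K[0,2]-160),2.5*(K[1,1]*c[1]/c[2]+K[1,2]-120))
cv2.imwrite("pics/w8.png",cv2.resize(im[120:340,160:480],None,fx=2.5,fy=2.5))
E
```

```text
time: 22.62
tool_pos: [0.4527, -0.0853, 0.1981]
ee_rot: [-3.141, 0.0, 0.556]
force: [-0.1, -0.2, -0.4]
finger_gap: 0.0854
gripper_force: 0.0
[ 0.45269616 -0.08528918  0.19805243] [-3.14122863e+00  3.27914313e-04  5.55802239e-01]
402.5452284355355 260.27869487682045
```

View pics/w8.png

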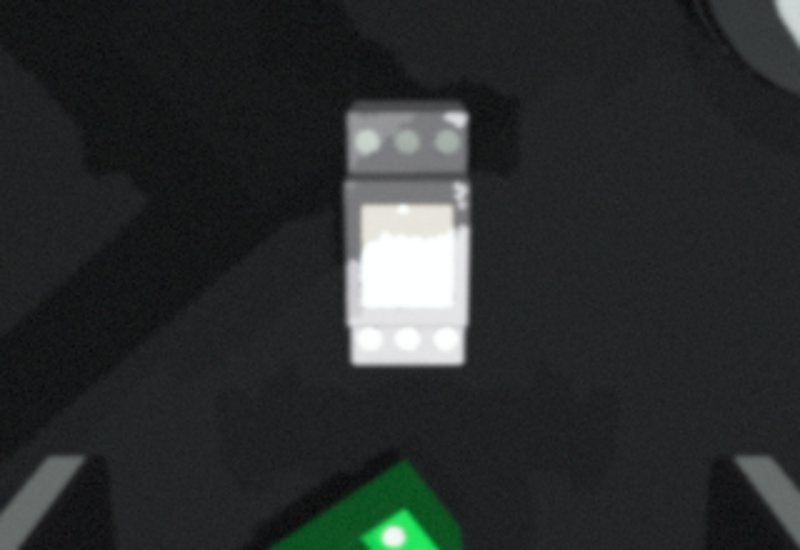

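The grey module is seen square to the tool, centred at (407,257), about 1 mm to the right. Gripping.

```bash
python3 -m creep '[[[0.5,1,60,0,0,0,1],[0.5,1,120,0,0,0,1],[0.5,1,165,0,0,0,1],[0.5,1,183,0,0,0,1],[0.5,1,183,0,0,0,1],[0.5,1,183,0,0,0,-1],[0.5,1,183,0,0,0,-1],[0.5,1,183,0,0,0,-1],[0.5,1,183,0,0,0,-1],[0.5,1,183,0,0,0,-1],[0.5,1,183,0,0,0,-1],[0.5,1,183,0,0,0,-1],[0.5,1,183,0,0,0,-1]]]' 50
python3 go.py .611,-.0075,.16,11.2
```

```text
time: 24.3
tool_pos: [0.4548, -0.086, 0.0166]
ee_rot: [3.14, -0.002, 0.556]
force: [-0.6, -0.5, 7.0]
finger_gap: 0.0355
gripper_force: 50.8
t 24.3 tcp [ 0.4548 -0.086   0.0166] yaw 31.8 q [-0.3  -0.02  2.06  0.    1.1   0.72]
.611,-.0075,.16,11.2 -> [ 174.3   16.  -143.1] [ 0.1 -0.1 20.6]
```

```bash
python3 -m creep '[[[0,0,-60,0,0,0,-1],[0,0,-120,0,0,0,-1],[0,0,-145,0,0,0,-1],[60,6,-145,0,0,10,-1],[120,11,-145,0,0,20.6,-1],[175,16,-145,0,0,20.6,-1],[175,16,-145,0,0,20.6,-1],[175,16,-145,0,0,20.6,-1],[175,16,-145,0,0,20.6,-1]]]'
python3 go.py .6115,-.0078,.0225,11.2
python3 - <<'E'
from h import *
import cv2
s=read_state();im=capture("wrist")[:,:,::-1]
K,T=cam("wrist",s);Ti=np.linalg.inv(T)
c=Ti@[.6115,-.0078,.004,1];print((K[0,0]*c[0]/-c[2]+K[0,2]),(K[1,1]*c[1]/c[2]+K[1,2]))
cv2.imwrite("pics/w9.png",im)
E
```

```text
time: 25.42
tool_pos: [0.61, -0.0076, 0.1608]
ee_rot: [3.141, -0.0, 0.196]
force: [-0.6, -0.7, -0.3]
finger_gap: 0.0356
gripper_force: 50.5
t 25.425 tcp [ 0.61   -0.0076  0.1608] yaw 11.2 q [-0.1   0.2   1.54 -0.    1.4   1.28]
.6115,-.0078,.0225,11.2 -> [  1.3   0.5 138.3] [ 0. -0.  0.]
321.1847569757132 217.9405891624574
```

View pics/w9.png

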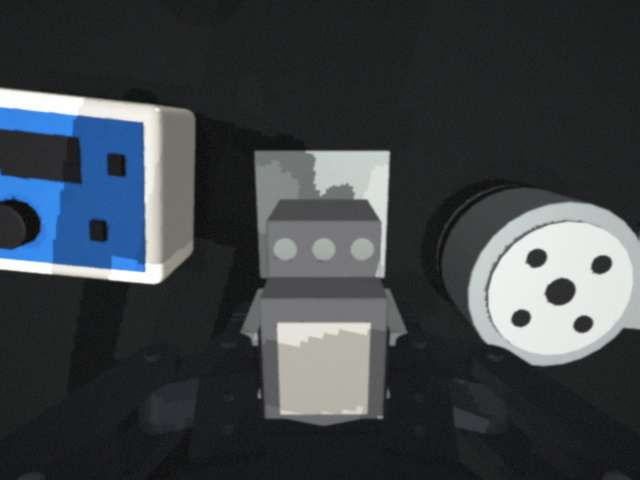

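Pad corners (255,151), (389,152), (386,278), (260,277) are square to the module. The pad centre is about 3 mm farther ahead. Lowering.

```bash
python3 -m creep '[[[3.5,1,60,0,0,0,-1],[3.5,1,105,0,0,0,-1],[3.5,1,128,0,0,0,-1],[3.5,1,134,0,0,0,-1],[3.5,1,138,0,0,0,-1],[3.5,1,139,0,0,0,-1],[3.5,1,139,0,0,0,-1]]]'
```

```text
time: 26.35
tool_pos: [0.6153, -0.0073, 0.0226]
ee_rot: [3.141, -0.002, 0.196]
force: [-0.9, -0.2, -1.8]
finger_gap: 0.0358
gripper_force: 50.5
```

```bash
python3 -m creep '[[[-2,0,1.5,0,0,0,-1],[-2,0,1.5,0,0,0,-1],[-2,0,1.5,0,0,0,-0.4],[-2,0,1.5,0,0,0,0.3],[-2,0,1.5,0,0,0,0.3],[-2,0,1.5,0,0,0,0.3],[-2,0,-40,0,0,0,0.3],[-2,0,-100,0,0,0,0.3],[-2,0,-160,0,0,0,0.5],[-60,0,-180,0,0,0,1],[-120,0,-180,0,0,0,1],[-180,0,-180,0,0,0,1],[-220,0,-180,0,0,0,1],[-220,0,-180,0,0,0,1],[-220,0,-180,0,0,0,1]]]'
python3 - <<'E'
from h import *
import cv2
a=capture("top")[:,:,::-1]
cv2.imwrite("pics/t9.png",cv2.resize(a[130:290,125:525],(800,320),interpolation=cv2.INTER_CUBIC))
E
```

```text
time: 28.22
tool_pos: [0.3991, -0.0502, 0.2017]
ee_rot: [3.141, -0.001, 0.196]
force: [0.0, -0.1, -0.0]
finger_gap: 0.0855
gripper_force: 0.0
```

View pics/t9.png

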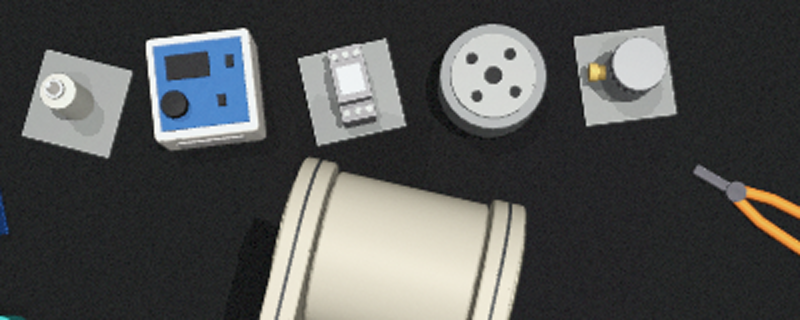

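All three are placed and the pliers are unmoved. A quick numeric check of the centres before handing in.

Run:
```python
from h import *
t=cam("top");f=lambda u,v:(125+u/2,130+v/2)
for n,p,z,c in[("bottle",(58,92),.076,(.6056,.2945)),("module",(352,79),.062,(.6097,-.0078)),("cover",(638,64),.073,(.6194,-.3068))]:
    print(n,((at(*t,f(*p),z)[:2]-c)*1000).round(1))
```

```text
bottle [-1.5 -0.9]
module [ 2.2 -2.3]
cover [-2.6  1.3]
```

```bash
python3 -c "
from workcell import *
print(sign_off())"
```

```text
the job is handed in; nothing more can be done
None
```

The job is handed in at about 28 s of the 104 s: the module is squared on the middle pad, the closed sensor head on the right pad and the bottle on the left pad, each within about 4 mm of centre in the last top view, and the pliers were not disturbed.

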